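Fit a new element fuse in the annealing kiln's control panel

TASK

The annealing kiln's control panel lies on the bench with an empty fuse base. Take the good fuse (white barrel, brass caps) from the spares rack, press it sideways into both spring clips until it is fully home at both ends, then swing the clear cover shut over it. The base stands on soft rubber buffers: never press down on it with more than about 22 N, and leave the dark blown fuse in the rack and everything else on the bench where it is.

Things in the scene. Friction and masses are not known exactly. Their poses are not given: they have to be found in the camera images.
- fuse_mid (a point): centre of the good fuse: a cylinder 76 mm long, 21 mm in diameter, 55 g, white ceramic barrel, a 16.5 mm brass cap at each end; x along the cylinder. It lies level in two V notches of the blue rack, axis 36 mm above the bench; 52 mm of its length are free between the notches, over the rack's plate. Any grip force is safe.
- blown_mid (a point): centre of the blown fuse: same size, dark brown barrel and dark steel caps; it lies in the other place of the rack, parallel to the good one and 76 mm beside it, and must stay there.
- rack_mid (a point): centre of the top face of the blue rack's plate (96 x 136 mm, 6 mm thick, fixed to the bench); x along the fuses that lie in it, z up.
- clip_seat (a point): where the fuse's centre belongs when home in the fuse base, 63 mm above the bench at rest; x along the fuse towards the cover's hinge, y across, z up. It sinks with the base. Copper C clips 12 mm long at x = -29 and +29 mm take the caps. Their flared lips open upwards, ending 15 mm above this point and 14 mm to each side. Between them it is free down to 24 mm below this point.
- fusebase (a joint): how far the sprung fuse base is pushed down, m: 0 at rest, about 1 mm per 3 N; must stay under 7.7 mm (23 N). The fuse needs 8 to 14 N to pass the lips and to rub down in the clips, so the base sinks 3 to 5 mm meanwhile. Clips do not pull it in: it stays as deep as pressed. Home is where the caps stand on rigid seats: then fuse and base sink together and the force rises past 15 N.
- cover (a joint): angle of the clear cover, rad: 0 is shut, level over the fuse; it stands open at 1.7 to 1.95 (past upright, leaning away from the fuse) and stays where it is put (stiff hinge; about 1 N at its free end moves it).
- cover_hinge (a point): middle of the cover's hinge, 69 mm along +x of clip_seat and 18 mm above it. This frame turns with the cover: the cover reaches 126 mm from the hinge along its own -x, 62 mm wide, its outer face 2 mm along its own +z; it swings about the y axis, the free end going from upright over towards -x of clip_seat as it shuts. Shut, its outer face is 20 mm above clip_seat.
- cover_tab (a point): middle of the yellow finger tab at the cover's free end, 132 mm from the hinge; 26 mm wide, 14 mm long.
- panel_mid (a point): centre of the top of the grey mounting plate (230 x 280 mm, top 12 mm above the bench), right under clip_seat; same axes. Relays and terminals stand on it from 88 mm to either side (y) of the fuse axis, up to 86 mm above the bench.
Mind the look-alikes: they are no part of the job. What is shaped like the part that bears fuse_mid but pink or red is not meant.

How it is judged:
On the way:
1. the fuse is fully home in both clips while the cover is still open (z of fuse_mid in the frame of clip_seat between -0.003 and 0.0015 m and x of fuse_mid in the frame of clip_seat between -0.005 and 0.005 m and y of fuse_mid in the frame of clip_seat between -0.003 and 0.003 m and angle between the x axis of fuse_mid and the x axis of clip_seat, either way round below 0.05 rad and value of joint cover above 1 rad), for 0.2 s.
At the end, for the whole second after the job is handed in: The good fuse is home in both clips: its centre no more than 1.5 mm above the seat, within 5 mm of it along the fuse and 3 mm across, in line within 0.05 rad; the cover is shut (below 0.06 rad) and at rest; the blown fuse lies within 10 mm of where it was in the rack; the robot touches nothing (z of fuse_mid in the frame of clip_seat between -0.003 and 0.0015 m and x of fuse_mid in the frame of clip_seat between -0.005 and 0.005 m and y of fuse_mid in the frame of clip_seat between -0.003 and 0.003 m and angle between the x axis of fuse_mid and the x axis of clip_seat, either way round below 0.05 rad and value of joint cover below 0.06 rad and velocity of joint cover between -0.1 and 0.1 rad/s and distance of blown_mid from where it was at the start of the episode below 0.01 m).
It fails at once if the fuse base pushed down by more than 7.7 mm (a push of more than 23 N) (value of joint fusebase above 0.0077 m).
It fails at once if the blown fuse taken or knocked out of its place (moved more than 15 mm) (distance of blown_mid from where it was at the start of the episode above 0.015 m).
It fails at once if something else on the bench moved by more than 30 mm (distance of any of driver, goblet, tumbler, flask, cherryblock, jacks from where it was at the start of the episode above 0.03 m).
It also fails if it takes over 67 s, if anything falls off the work surface, if the arm or the gripper's body presses on something with over 40 N, if the wrist force passes 120 N, or if a joint passes its speed limit or range.

ROBOT

A 7-joint arm with a two-finger parallel gripper is mounted at the origin on the work surface. World frame = base frame: x ahead of the robot, y to its left, z up, the work surface at z = 0. Lengths are in m, angles in rad, forces in N, time in s.
With the tool pointing down it reaches from about 0.4 to 0.925 m from the base axis. Payload 5.6 kg.
Tool frame: the origin (TCP) lies at the very end of the fingers, on their centre line; the grasp point (between the pads) lies robot.pinch_z behind it (robot.pinch_z is the distance from the TCP to the grasp point, in m); z points along the fingers, y is the line along which they close (so a half turn about z gives the same grasp; the last joint's range is limited). The gripper opens to 85 mm and grips with 20 to 120 N. Pads are 22 mm wide; open, the fingers measure 114 mm over their backs; the gripper's body (76 mm by 85 mm) begins 54 mm behind the grasp point. The pads swing forward as they close: fully open they stand 13 mm farther back than shut.
Start: joints at [-1.224, 0.468, -0.012, 1.603, 0.006, 1.071, -0.056], TCP at [0.247, 0.601, 0.231] pointing down, gripper open.
Joint ranges: [-2.53, 2.53], [-0.31, 2.02], [-1.57, 1.55], [0.28, 2.44], [-1.29, 4.43], [0.15, 1.84], [-2.92, 2.92]. Speed limits (rad/s): [2.57, 2.57, 3.14, 3.14, 3.14, 3.14, 3.14].

INTERFACE

Orientations are given as a unit quaternion [x, y, z, w].
In Python, from bench import robot, optics gives the robot as it stands.
- The arm moves only by the tool play_rows, never from a script. Its argument "motion" is a list of rows, each an object with "jaw": the opening, from -1 (shut) to 1 (fully open); "slide": the shift along the tool's x, y, z in mm, a list of three; "turn": the turn about the tool's z in degrees. A call has exactly 8 rows; each row shifts and turns the commanded pose from where the row before left it, along the tool's axes as they then stand; what a row does not reach is not made up. A row lasts 1/10 s, in which the tool goes at most 50 mm and 8.59 degrees, less where a joint would pass 70% of its speed; a pose out of reach is approached as far as the arm can. A call with a gripper value outside its range is refused whole. The fingers move at their own pace and stop on an object; "grip_force" is the grip in N (left out, the last holds). Time passes only in rows, so rows that do not move let the fingers close, or fill a call up. It gives the time, the measured TCP pose, the force, the opening and the grip force at its end, in the units of the state.
- robot.get_state(): the state, without advancing time (a new reading comes with each control period).
- optics.capture(name): name is "side" or "top"; returns a dict with "pixels" (400x640x3 uint8, red, green, blue), "z_map" (400x640 float32, m along the optical axis (not along the pixel's ray), 0 where there is no reading), "fovy" (degrees; the focal length in pixels is half the picture's height over the tangent of half this angle, whatever the lens; pixels are square), "cx", "cy" (the principal point, pixels), "extrinsics" (4x4, takes a point from camera to world coordinates). Camera axes: x right, y up, looking along -z (the intrinsics and any distortion apply to the point x, -y, -z); pixel columns grow to the right and rows downward; lengths in m; the calibration is good to about 2 mm. A picture is of the moment at which its call begins.
- robot.hand_in(): hands the job in; it is judged then, once.
The state is a dict: "time_s": time; "qpos": joint angles; "qvel": joint speeds; "effort": joint torques, N m; "position": TCP position; "eef_rot": TCP orientation; "wrist_force": force on the tool from outside, world axes, zero at the start; "wrist_torque": the same for the moment, N m; "width": finger opening in m; "finger_force": force on a finger pad.
Only numpy, scipy, OpenCV 4.12 (cv2) and the standard library are available. Lean on these libraries where they do the work, as an engineer would, in place of code of your own. Each camera call takes 0.05 s, during which the arm holds its last target. There are 200 camera calls.

## Working session

There is one attempt and no reset: what is moved stays moved. The work goes in short steps, Python scripts to look and compute and a tool call to move; the robot and the scene stay as the last step left them, time stands still between calls to the robot, and variables do not carry over. Pictures are saved under pics/ and viewed, at most 10 in all, crops included, and the job is handed in when it is done.

Besides the shell and the picture viewer there is one more tool, called after "Request:" as name([rows], argument=value, ...), one row to a line, values as JSON. play_rows: Moves the arm, as the interface text tells. Its arguments: {"type":"object","properties":{"motion":{"type":"array","items":{"type":"object","properties":{"jaw":{"type":"number"},"slide":{"type":"array","items":{"type":"number"}},"turn":{"type":"number"}}}},"grip_force":{"type":"number"}},"required":["motion"]}

```bash
mkdir -p pics
cat > h.py <<'E'
import numpy as np, cv2, json
from bench import robot, optics
def cap(n):
    c=optics.capture(n); c['f']=200/np.tan(np.radians(c['fovy'])/2); return c
def save(c,fn): cv2.imwrite(fn,c['pixels'][:,:,::-1])
def world(c,u,v):
    # depth back-projection of pixel(s)
    u=np.atleast_1d(u);v=np.atleast_1d(v); z=c['z_map'][v.astype(int),u.astype(int)]
    p=np.stack([(u-c['cx'])/c['f']*z,-(v-c['cy'])/c['f']*z,-z,np.ones_like(z)])
    return (np.array(c['extrinsics'])@p)[:3].T
def plane(c,u,v,h):
    E=np.array(c['extrinsics']); d=E[:3,:3]@np.array([(u-c['cx'])/c['f'],-(v-c['cy'])/c['f'],-1]); o=E[:3,3]
    return o+d*(h-o[2])/d[2]
E
python3 - <<'E'
from h import *
for n in('top','side'):
    c=cap(n); save(c,f'pics/{n}0.png'); print(n,{k:c[k] for k in c if k not in('pixels','z_map')})
print(robot.get_state(), robot.pinch_z)
E
```

```text
top {'fovy': 54.28975055881162, 'cx': 327.52451298718944, 'cy': 199.1579838176769, 'extrinsics': array([[ 0.01201514,  0.98471502, -0.17375836,  0.40295067],
       [-0.99984997,  0.01399972,  0.01020039,  0.02229942],
       [ 0.01247705,  0.17360973,  0.98473549,  0.81161658],
       [ 0.        ,  0.        ,  0.        ,  1.        ]]), 'f': np.float64(390.08058743957366)}
side {'fovy': 52.32190213699869, 'cx': 314.0577550526808, 'cy': 198.97882080598237, 'extrinsics': array([[ 0.771928  ,  0.3787445 , -0.51056808,  0.12820087],
       [-0.63548842,  0.4385385 , -0.63548285, -0.49383487],
       [-0.01678188,  0.81500711,  0.5792079 ,  0.53961643],
       [ 0.        ,  0.        ,  0.        ,  1.        ]]), 'f': np.float64(407.1539072839268)}
{'time_s': 0.1, 'qpos': array([-1.22401449,  0.46834096, -0.011597  ,  1.60351775,  0.00601216,
        1.07141445, -0.05630439]), 'qvel': array([-5.26564051e-05, -3.81400798e-03, -1.80981776e-03, -3.65051726e-03,
        4.41405493e-04, -2.94074192e-04, -1.64460483e-03]), 'effort': array([ 1.20612018e-03, -5.33524489e+01,  2.16846139e-02, -2.51965284e+01,
        1.14430606e-02,  4.29217704e-03,  2.07560373e-05]), 'position': array([0.24686796, 0.60075294, 0.23040565]), 'eef_rot': array([ 1.93692947e-01,  9.81061856e-01, -8.17709037e-04, -9.47333180e-05]), 'wrist_force': array([-0.11520342,  0.34791328, -0.37451991]), 'wrist_torque': array([ 0.00083721, -0.09013022, -0.00780154]), 'finger_force': 0.0, 'width': 0.08538157354858089} 0.0187
```

View pics/top0.png

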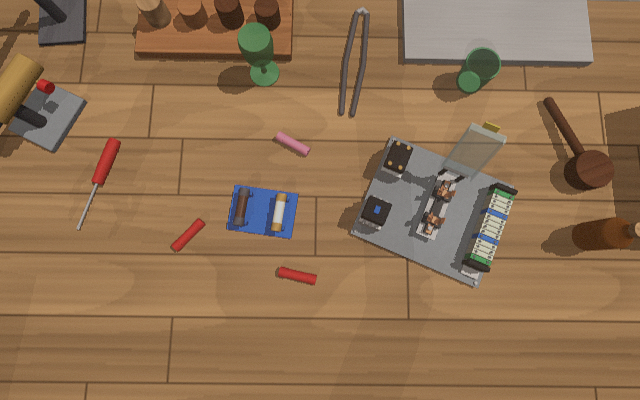

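View pics/side0.png

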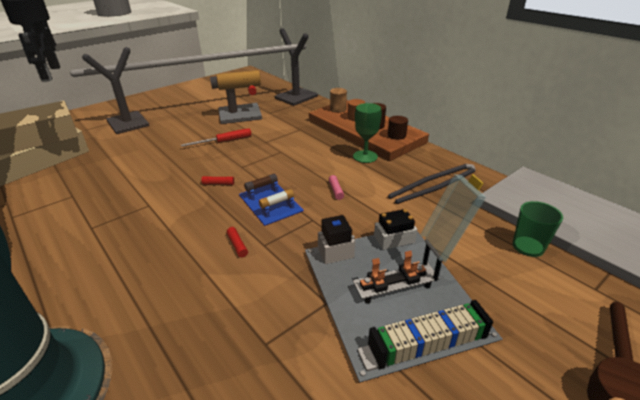

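The top view shows the blue rack near (263,211), with the good white fuse at (279,212) and the dark blown one at (241,206). The base's copper clips are at (444,190) and (431,222), and the cover stands open with its yellow tab at (491,127).

Fuse-shaped candidates are white/brass (279,212), dark (241,206), red (188,235), red (297,276) and pink (293,143). Only (279,212) has a white barrel with brass caps and lies in the rack. I'll confirm that in a crop.

```bash
cat > m.py <<'E'
from h import *
def comps(mask,mn=8):
    n,l,s,ce=cv2.connectedComponentsWithStats(mask.astype(np.uint8)); return [(ce[i].round(1),s[i,4]) for i in range(1,n) if s[i,4]>=mn]
E
python3 - <<'E'
from m import *
c=cap('top'); im=c['pixels']; s=cap('side')
a=cv2.resize(im[175:245,220:310][:,:,::-1],None,fx=4,fy=4,interpolation=cv2.INTER_CUBIC)
b=cv2.resize(im[115:255,390:510][:,:,::-1],None,fx=4,fy=4,interpolation=cv2.INTER_CUBIC)
o=np.zeros((560,360+480,3),np.uint8); o[:280,:360]=a; o[:,360:]=b
s2=cv2.resize(s['pixels'][165:225,235:305][:,:,::-1],None,fx=5,fy=5)[:280,:350]; o[280:560,:350]=s2
cv2.imwrite('pics/crop.png',cv2.resize(o,None,fx=.95,fy=.95))
hsv=cv2.cvtColor(im,cv2.COLOR_RGB2HSV); H,S,V=cv2.split(hsv)
roi=np.zeros(H.shape,bool); roi[180:245,222:305]=1
rack=(H>105)&(H<130)&(S>120)&roi
cs,_=cv2.findContours(rack.astype(np.uint8),0,2); k=max(cs,key=cv2.contourArea); print('rack',cv2.minAreaRect(k))
for q in cv2.boxPoints(cv2.minAreaRect(k)): print(' corner',plane(c,*q,.006).round(4))
fuse=roi&~((H>100)&(H<135)&(S>100))&(V>130)
for x in comps(fuse): print('fuse',x,plane(c,*x[0],.0465-.003).round(4))
ys,xs=np.nonzero(fuse); P=world(c,xs,ys); print('depthfuse',np.median(P,0),P[:,2].min(),P[:,2].max())
roi2=np.zeros(H.shape,bool); roi2[165:245,410:465]=1
cop=roi2&(H<14)&(S>90)&(V>60)
for x in comps(cop,4): print('cop',x)
yel=(H>20)&(H<32)&(S>140)&(V>110); roi3=np.zeros(H.shape,bool); roi3[110:140,470:510]=1
for x in comps(yel&roi3,4): 
    print('yel',x,world(c,*x[0].round()).round(4))
for u,v in [(392,139),(518,188),(476,285),(351,233),(400,200),(455,250)]: print(u,v,plane(c,u,v,.012).round(4),world(c,u,v).round(4))
E
```

```text
rack ((261.982666015625, 211.11270141601562), (65.23253631591797, 45.23701858520508), 8.746162414550781)
 corner [0.4807 0.222  0.006 ]
 corner [0.5751 0.213  0.006 ]
 corner [0.5558 0.0768 0.006 ]
 corner [0.462  0.0886 0.006 ]
fuse (array([266.1, 185.3]), np.int32(863)) [0.565  0.138  0.0435]
fuse (array([278.6, 211.5]), np.int32(355)) [0.5122 0.1112 0.0435]
fuse (array([263.2, 228.9]), np.int32(1467)) [0.4772 0.1403 0.0435]
depthfuse [5.11539706e-01 1.23809107e-01 3.20199554e-04] -0.004648051285736532 0.8116165794696711
cop (array([445.1, 191. ]), np.int32(136))
cop (array([433.7, 220.7]), np.int32(135))
yel (array([491. , 126.6]), np.int32(91)) [[ 0.6333 -0.25    0.2069]]
392 139 [ 0.677  -0.1227  0.012 ] [[0.403  0.0223 0.8116]]
518 188 [ 0.5736 -0.3867  0.012 ] [[ 0.5761 -0.3928  0.    ]]
476 285 [ 0.3728 -0.287   0.012 ] [[ 0.373  -0.2856  0.0156]]
351 233 [ 0.4742 -0.035   0.012 ] [[ 0.4744 -0.0351  0.0104]]
400 200 [ 0.5444 -0.1372  0.012 ] [[ 0.5443 -0.137   0.0127]]
455 250 [ 0.4423 -0.2477  0.012 ] [[ 0.4424 -0.2483  0.0103]]
```

View pics/crop.png

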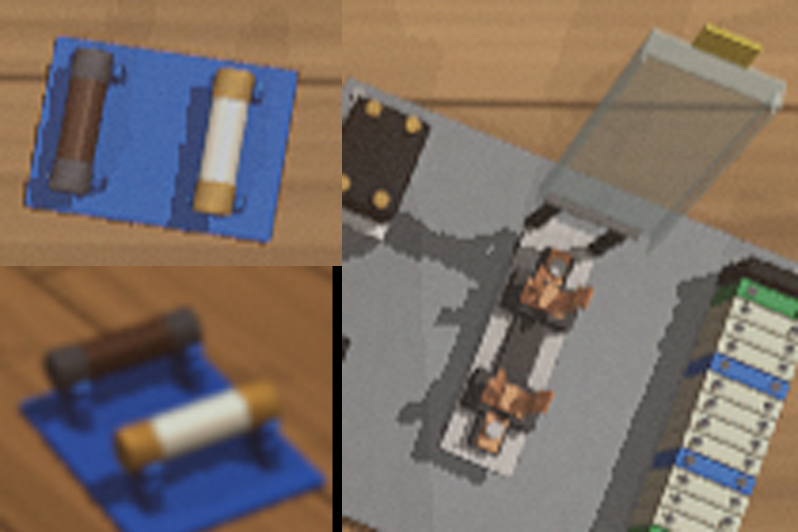

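The crop confirms it: white barrel with brass caps, crop (225,140), rack right-hand place. Next, a more precise measurement from both depth views.

```bash
cat > n.py <<'E'
from m import *
vv,uu=np.mgrid[0:400,0:640]
def cloud(n):
    c=cap(n); P=world(c,uu.ravel(),vv.ravel()); ok=c['z_map'].ravel()>0
    hsv=cv2.cvtColor(c['pixels'],cv2.COLOR_RGB2HSV).reshape(-1,3)
    return c,P,hsv,ok
def pca(Q):
    m=Q.mean(0); w,v=np.linalg.eigh(np.cov((Q-m).T)); d=v[:,-1]; d=d*np.sign(d[0]); return m,d
E
python3 - <<'E'
from n import *
for n in('top','side'):
    c,P,h,ok=cloud(n); H,S,V=h.T.astype(int)
    print(n)
    k=ok&(abs(P[:,0]-.513)<.06)&(abs(P[:,1]-.112)<.03)&(P[:,2]>.028)&(P[:,2]<.055)
    Q=P[k]; (ctr,sz,ang)=cv2.minAreaRect((Q[:,:2]*1000).astype(np.float32)); print(' fuse',k.sum(),ctr,sz,ang,Q[:,2].max(),pca(Q)[1])
    box=ok&(abs(P[:,0]-.5244)<.2)&(abs(P[:,1]+.208)<.22)
    g=box&(P[:,2]>.007)&(P[:,2]<.017)&(S<60)
    m=np.zeros((400,640),np.uint8); m.ravel()[g]=1
    m=cv2.morphologyEx(m,cv2.MORPH_OPEN,np.ones((3,3)))
    G=P[m.ravel()>0]; (ctr,sz,ang)=cv2.minAreaRect((G[:,:2]*1000).astype(np.float32)); print(' panel',ctr,sz,ang,np.median(G[:,2]))
    roi=(abs(P[:,0]-.5244)<.06)&(abs(P[:,1]+.208)<.06)&ok
    k=roi&(H<14)&(S>90)&(V>60)&(P[:,2]>.045)&(P[:,2]<.09)
    Q=P[k]; d=np.array([np.cos(np.radians(-26.4)),np.sin(np.radians(-26.4))]); t=(Q[:,:2]-[.5244,-.208])@d
    for sgn in(-1,1):
        q=Q[(t*sgn>0.01)]; r=cv2.minAreaRect((q[:,:2]*1000).astype(np.float32)); print(' clip',len(q),r,q.mean(0).round(4),q[:,2].max())
    k=ok&(abs(P[:,0]-.64)<.05)&(abs(P[:,1]+.25)<.05)&(H>20)&(H<34)&(S>110)&(P[:,2]>.15)
    print(' tab',k.sum(),P[k].mean(0) if k.any() else 0)
E
```

```text
top
 fuse 418 (511.7039489746094, 112.57615661621094) (28.87184715270996, 75.78602600097656) 81.95791625976562 0.049677470350798836 [ 0.99082386 -0.1350584   0.00522559]
 panel (526.1404418945312, -205.61477661132812) (280.1324462890625, 230.03573608398438) 67.2774658203125 0.012142381426512028
 clip 120 ((490.0496826171875, -189.65687561035156), (29.125534057617188, 35.16717529296875), 63.20439529418945) [ 0.4964 -0.1939  0.0585] 0.08110948456730716
 clip 114 ((562.7621459960938, -219.80422973632812), (28.41452980041504, 34.85488510131836), 70.71186828613281) [ 0.554  -0.2179  0.0586] 0.07898967881956098
 tab 88 [ 0.63413149 -0.24966006  0.20720153]
side
 fuse 350 (512.7061157226562, 109.51806640625) (24.89434051513672, 78.13789367675781) 80.12275695800781 0.04841284617849084 [ 0.98727691 -0.15842903  0.01358455]
 panel (526.3243408203125, -203.87518310546875) (281.1335144042969, 229.41754150390625) 67.29608154296875 0.0123964303124936
 clip 275 ((490.2945251464844, -189.18948364257812), (31.29144859313965, 35.07379150390625), 70.06996154785156) [ 0.4972 -0.1918  0.0582] 0.07949052393389111
 clip 256 ((558.5440063476562, -219.99081420898438), (30.87003517150879, 36.2879638671875), 38.31621170043945) [ 0.5539 -0.2152  0.0583] 0.07869441670106009
 tab 112 [ 0.63303009 -0.25012069  0.20487705]
```

```bash
cat > g.py <<'E'
import sys; from h import *
from scipy.spatial.transform import Rotation as R
# usage: g.py x y z yyaw(deg of tool y in world)
s=robot.get_state(); r=R.from_quat(s['eef_rot']); t=np.array(list(map(float,sys.argv[1:4])))
M=r.as_matrix(); print('slide mm',(M.T@(t-s['position'])*1000).round(1),'pos',s['position'].round(4),'F',s['wrist_force'].round(2),'w',round(s['width'],4),'t',round(s['time_s'],2))
yy=np.degrees(np.arctan2(M[1,1],M[0,1])); d=(float(sys.argv[4])-yy+90)%180-90; print('yyaw',yy.round(2),'turn',round(-d,2),'tilt',M[2,:].round(4))
E
python3 g.py .5125 .1115 .12 82
```

```text
slide mm [-431.6 -351.9  111.2] pos [0.247  0.6011 0.231 ] F [0.79 0.81 0.21] w 0.0854 t 0.3
yyaw 67.66 turn -14.34 tilt [-1.e-04 -6.e-04 -1.e+00]
```

Request:
play_rows([
  {"jaw":0.3,"slide":[-31,-25,7]},
  {"jaw":0.3,"slide":[-31,-25,7]},
  {"jaw":0.3,"slide":[-31,-25,7]},
  {"jaw":0.3,"slide":[-31,-25,7]},
  {"jaw":0.3,"slide":[-31,-25,7]},
  {"jaw":0.3,"slide":[-31,-25,7]},
  {"jaw":0.3,"slide":[-31,-25,7]},
  {"jaw":0.3,"slide":[-31,-25,7]},
], grip_force=100)

```text
validation failed for argument at $.mo...
```

Request:
play_rows([
  {"jaw":0.3,"slide":[-31,-25,7]},
  {"jaw":0.3,"slide":[-31,-25,7]},
  {"jaw":0.3,"slide":[-31,-25,7]},
  {"jaw":0.3,"slide":[-31,-25,7]},
  {"jaw":0.3,"slide":[-30,-25,7]},
  {"jaw":0.3,"slide":[-28,-27,7],"turn":0},
  {"jaw":0.3,"slide":[0,0,0],"turn":-7},
  {"jaw":0.3,"slide":[0,0,0],"turn":-7.3},
])

```text
validation failed for argument at $.mo...
```

```bash
python3 g.py .5125 .1115 .06 82
python3 - <<'E'
from h import *
a=cap('top');b=cap('side')
o=np.vstack([cv2.resize(a['pixels'][120:260,180:340],None,fx=2.5,fy=2.5)[:300],cv2.resize(b['pixels'][100:240,190:350],None,fx=2.5,fy=2.5)[:300]])
cv2.imwrite('pics/pre.png',o[:,:,::-1])
E
```

```text
slide mm [-431.6 -351.8  171.2] pos [0.247  0.6011 0.231 ] F [0.79 0.81 0.21] w 0.0854 t 0.3
yyaw 67.66 turn -14.34 tilt [-1.e-04 -6.e-04 -1.e+00]
```

View pics/pre.png

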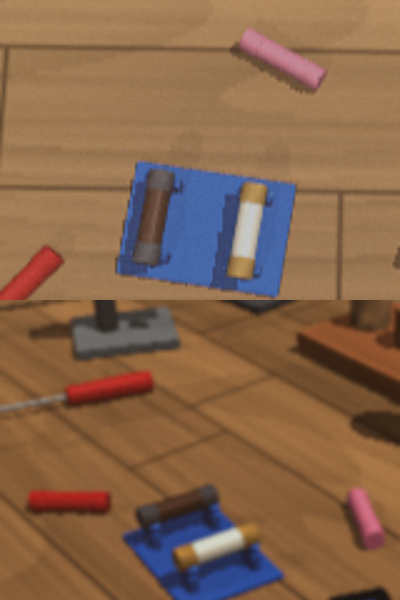

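Both moves were refused, and the picture shows the rack unchanged with no arm in view. It's probably because each row needs all of its fields.

Request:
play_rows([
  {"jaw":0.3,"slide":[-31,-25,7],"turn":0},
  {"jaw":0.3,"slide":[-31,-25,7],"turn":0},
  {"jaw":0.3,"slide":[-31,-25,7],"turn":0},
  {"jaw":0.3,"slide":[-31,-25,7],"turn":0},
  {"jaw":0.3,"slide":[-31,-25,7],"turn":0},
  {"jaw":0.3,"slide":[-31,-25,7],"turn":0},
  {"jaw":0.3,"slide":[-31,-25,7],"turn":0},
  {"jaw":0.3,"slide":[-31,-25,7],"turn":0},
], grip_force=100)

```text
time_s: 1.2
position: [0.4011, 0.3206, 0.1754]
eef_rot: [0.194, 0.981, 0.0, 0.0]
wrist_force: [1.3, 0.8, -0.0]
width: 0.0555
finger_force: 0.0
```

Request:
play_rows([
  {"jaw":0.3,"slide":[-31,-25,7],"turn":0},
  {"jaw":0.3,"slide":[-31,-25,7],"turn":0},
  {"jaw":0.3,"slide":[-31,-25,7],"turn":0},
  {"jaw":0.3,"slide":[-31,-25,7],"turn":0},
  {"jaw":0.3,"slide":[-31,-25,7],"turn":0},
  {"jaw":0.3,"slide":[-28,-27,7],"turn":0},
  {"jaw":0.3,"slide":[0,0,0],"turn":-7},
  {"jaw":0.3,"slide":[0,0,0],"turn":-7.3},
])

```text
time_s: 2.0
position: [0.5124, 0.1101, 0.1331]
eef_rot: [0.069, 0.998, -0.0, -0.0]
wrist_force: [-0.6, 1.1, -0.3]
width: 0.0555
finger_force: 0.0
```

```bash
python3 g.py .5125 .1115 .0195 82
python3 - <<'E'
from h import *
a=cap('top');b=cap('side')
o=np.vstack([cv2.resize(a['pixels'][120:260,180:340],None,fx=2.5,fy=2.5)[:300],cv2.resize(b['pixels'][100:240,190:350],None,fx=2.5,fy=2.5)[50:350]])
cv2.imwrite('pics/pre2.png',o[:,:,::-1])
E
```

```text
slide mm [1.000e-01 1.400e+00 1.136e+02] pos [0.5124 0.1101 0.1331] F [-0.57  1.12 -0.33] w 0.0555 t 2.0
yyaw 82.06 turn 0.06 tilt [ 1.e-04 -6.e-04 -1.e+00]
```

View pics/pre2.png

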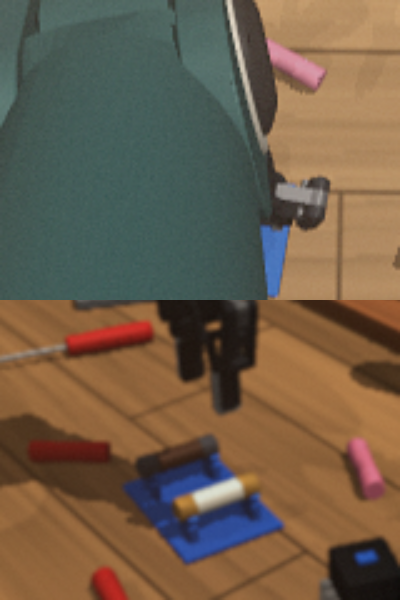

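The top view is blocked by the arm. In the side view the open fingers hang above the white fuse, at about (205,360), so I'll descend.

Request:
play_rows([
  {"jaw":0.3,"slide":[0,1.4,20],"turn":0},
  {"jaw":0.3,"slide":[0,0,25],"turn":0},
  {"jaw":0.3,"slide":[0,0,25],"turn":0},
  {"jaw":0.3,"slide":[0,0,20],"turn":0},
  {"jaw":0.3,"slide":[0,0,15],"turn":0},
  {"jaw":0.3,"slide":[0,0,8.6],"turn":0},
  {"jaw":-0.5,"slide":[0,0,0],"turn":0},
  {"jaw":-1,"slide":[0,0,0],"turn":0},
])

```text
time_s: 2.9
position: [0.5125, 0.1134, 0.0202]
eef_rot: [0.07, 0.998, 0.0, 0.0]
wrist_force: [-0.5, -0.8, 0.3]
width: 0.0273
finger_force: 0.0
```

Request:
play_rows([
  {"jaw":-1,"slide":[0,0,0],"turn":0},
  {"jaw":-1,"slide":[0,0,0],"turn":0},
  {"jaw":-1,"slide":[0,0,0],"turn":0},
  {"jaw":-1,"slide":[0,0,0],"turn":0},
  {"jaw":-1,"slide":[0,0,-10],"turn":0},
  {"jaw":-1,"slide":[0,0,-20],"turn":0},
  {"jaw":-1,"slide":[0,0,-30],"turn":0},
  {"jaw":-1,"slide":[0,0,-40],"turn":0},
])

```text
time_s: 3.7
position: [0.5108, 0.1127, 0.12]
eef_rot: [0.07, 0.998, -0.001, -0.001]
wrist_force: [0.7, 0.5, -1.1]
width: 0.0182
finger_force: 97.8
```

```bash
python3 g.py .5262 -.2048 .15 67.3
```

```text
slide mm [ -59.6 -312.2  -29.7] pos [0.5108 0.1127 0.12  ] F [ 0.72  0.51 -1.12] w 0.0182 t 3.7
yyaw 81.94 turn 14.64 tilt [ 0.0028 -0.0015 -1.    ]
```

Request:
play_rows([
  {"jaw":-1,"slide":[-6,-28,-4],"turn":0},
  {"jaw":-1,"slide":[-8,-42,-5],"turn":0},
  {"jaw":-1,"slide":[-8,-42,-5],"turn":0},
  {"jaw":-1,"slide":[-8,-42,-4],"turn":0},
  {"jaw":-1,"slide":[-8,-42,-4],"turn":0},
  {"jaw":-1,"slide":[-8,-42,-4],"turn":0},
  {"jaw":-1,"slide":[-8,-42,-4],"turn":0},
  {"jaw":-1,"slide":[-6,-32,0],"turn":7},
])

```text
time_s: 4.5
position: [0.5277, -0.2076, 0.1511]
eef_rot: [0.134, 0.991, -0.0, 0.001]
wrist_force: [-0.2, 0.4, -1.0]
width: 0.0182
finger_force: 97.8
```

Request:
play_rows([
  {"jaw":-1,"slide":[0,0,0],"turn":7.6},
  {"jaw":-1,"slide":[0,0,0],"turn":0},
  {"jaw":-1,"slide":[0,0,0],"turn":0},
  {"jaw":-1,"slide":[0,0,0],"turn":0},
  {"jaw":-1,"slide":[0,0,0],"turn":0},
  {"jaw":-1,"slide":[0,0,0],"turn":0},
  {"jaw":-1,"slide":[0,0,0],"turn":0},
  {"jaw":-1,"slide":[0,0,0],"turn":0},
])

```text
time_s: 5.3
position: [0.5279, -0.204, 0.1497]
eef_rot: [0.196, 0.981, 0.0, 0.0]
wrist_force: [0.1, 0.8, -0.8]
width: 0.0182
finger_force: 97.8
```

```bash
python3 g.py .5262 -.2048 .15 67.3
python3 - <<'E'
from h import *
a=cap('top');b=cap('side')
save(a,'pics/ta.png'); save(b,'pics/sa.png')
o=np.vstack([cv2.resize(a['pixels'][110:260,370:520],None,fx=2,fy=2)[:300],cv2.resize(b['pixels'][140:315,290:490],None,fx=1.7,fy=1.7)[:300,:300]])
cv2.imwrite('pics/over.png',cv2.cvtColor(o,cv2.COLOR_RGB2BGR))
E
```

```text
slide mm [ 1.3 -1.4 -0.3] pos [ 0.5279 -0.204   0.1497] F [ 0.1   0.82 -0.78] w 0.0182 t 5.3
yyaw 67.39 turn 0.09 tilt [-1.e-04  1.e-04 -1.e+00]
```

View pics/over.png

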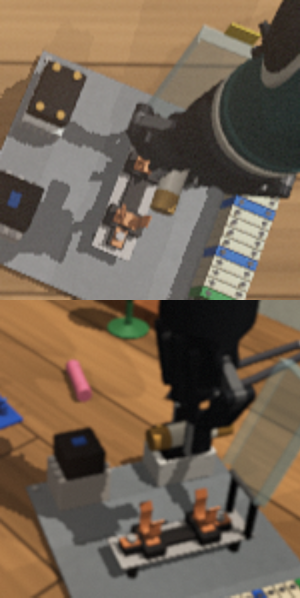

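The fuse is held level across the fingers. Its brass cap is at (160,435) in the side part and (165,200) in the top part. Next I'll measure where it sits in the hand.

Run:
```python
from n import *
a=np.radians(-22.7); X=np.array([np.cos(a),np.sin(a)]); Y=np.array([-X[1],X[0]])
s0=np.array([.5262,-.2048])
for n in('side','top'):
    c,P,h,ok=cloud(n); H,S,V=h.T.astype(int)
    x=(P[:,:2]-s0)@X; y=(P[:,:2]-s0)@Y; z=P[:,2]
    k=ok&(abs(x)<.05)&(abs(y)<.02)&(z>.145)&(z<.195)&(((H>10)&(H<35)&(V>60)&(S>70))|((V>110)&(S<60)))
    m=np.zeros(400*640,np.uint8); m[k]=1
    print(n,k.sum())
    for lo in np.arange(-.05,.05,.004):
        q=k&(x>=lo)&(x<lo+.004)
        if q.sum()>2: print(' %.3f'%lo,q.sum(),'y',(y[q]*1000).min().round(1),(y[q]*1000).max().round(1),'z',(z[q]*1000).min().round(1),(z[q]*1000).max().round(1),'x',(x[q]*1000).min().round(1),(x[q]*1000).max().round(1))
    # circle-fit of cylinder cross-section (known R)
    from scipy.optimize import least_squares
    d=np.c_[x,y,z][k]; d=d[(abs(d[:,1])<.014)]
    f=lambda p:np.hypot(d[:,1]-p[0]-p[2]*d[:,0],d[:,2]-p[1]-p[3]*d[:,0])-.0105
    r=least_squares(f,[0,.168,0,0],loss='soft_l1',f_scale=.001); print(' axis y,z,slope',r.x.round(4),'rms',np.sqrt(np.mean(f(r.x)**2)).round(4))
```

```text
side 281
 -0.038 55 y -8.9 10.3 z 156.8 176.6 x -37.6 -34.0
 -0.034 39 y -8.3 7.2 z 160.1 176.7 x -33.8 -30.0
 -0.030 34 y -9.3 7.5 z 163.4 176.0 x -29.8 -26.1
 -0.026 31 y -10.0 6.9 z 160.7 175.6 x -25.9 -22.1
 -0.022 18 y -9.8 2.4 z 161.6 175.6 x -22.0 -18.1
 -0.018 13 y -4.7 3.5 z 171.4 175.1 x -17.9 -14.2
 -0.014 14 y -4.9 3.1 z 172.7 175.7 x -13.7 -10.1
 -0.010 14 y -2.7 18.4 z 168.0 185.0 x -9.9 -6.7
 0.018 8 y -8.8 -6.1 z 160.2 169.1 x 18.2 21.9
 0.022 14 y -9.9 -5.1 z 158.8 169.2 x 22.0 25.1
 0.026 13 y -8.7 -6.6 z 161.1 169.4 x 26.2 29.9
 0.030 9 y -8.9 -4.8 z 158.4 169.9 x 30.4 33.6
 0.034 15 y -9.7 -5.8 z 161.1 169.9 x 34.1 37.9
 axis y,z,slope [0.0024 0.1648 0.0054 0.0031] rms 0.0012
top 254
 -0.038 45 y -8.3 10.6 z 156.0 176.7 x -37.8 -34.2
 -0.034 31 y -8.9 10.9 z 165.9 176.3 x -33.9 -30.0
 -0.030 24 y -7.8 9.9 z 167.0 176.7 x -29.5 -26.1
 -0.026 31 y -8.2 10.1 z 165.7 177.2 x -25.8 -22.0
 -0.022 24 y -7.3 9.7 z 165.9 175.1 x -21.7 -18.0
 -0.018 27 y -8.4 9.2 z 168.5 175.8 x -18.0 -14.2
 -0.014 25 y -5.5 9.9 z 165.3 176.2 x -14.0 -10.4
 -0.010 26 y -15.3 15.9 z 150.6 189.2 x -9.9 -6.1
 -0.006 16 y -6.5 5.0 z 171.1 176.5 x -5.9 -2.8
 -0.002 5 y -6.7 3.4 z 171.4 173.9 x -1.8 1.0
 axis y,z,slope [ 0.0003  0.1639  0.0269 -0.0202] rms 0.0019
```

Request:
play_rows([
  {"jaw":-1,"slide":[0,-1.4,10],"turn":0},
  {"jaw":-1,"slide":[0,0,15],"turn":0},
  {"jaw":-1,"slide":[0,0,18],"turn":0},
  {"jaw":-1,"slide":[0,0,15],"turn":0},
  {"jaw":-1,"slide":[0,0,10],"turn":0},
  {"jaw":-1,"slide":[0,0,8],"turn":0},
  {"jaw":-1,"slide":[0,0,0],"turn":0},
  {"jaw":-1,"slide":[0,0,0],"turn":0},
], grip_force=120)

```text
time_s: 6.3
position: [0.5276, -0.2056, 0.0738]
eef_rot: [0.196, 0.981, -0.0, 0.0]
wrist_force: [0.1, 0.8, -0.0]
width: 0.0174
finger_force: 117.6
```

```bash
python3 g.py .5267 -.2050 .048 67.3
python3 - <<'E'
from h import *
a=cap('top');b=cap('side')
o=np.vstack([cv2.resize(a['pixels'][150:250,380:480],None,fx=3,fy=3),cv2.resize(b['pixels'][200:310,330:450],None,fx=2.5,fy=2.5)[:275,:300]])
cv2.imwrite('pics/near.png',cv2.cvtColor(o,cv2.COLOR_RGB2BGR))
E
```

```text
slide mm [ 1.1  0.2 25.8] pos [ 0.5276 -0.2056  0.0738] F [ 0.08  0.78 -0.01] w 0.0174 t 6.3
yyaw 67.36 turn 0.06 tilt [-4.e-04  0.e+00 -1.e+00]
```

View pics/near.png

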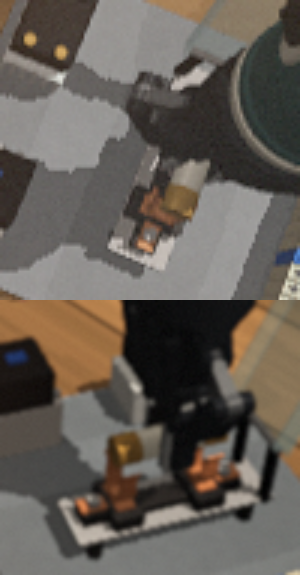

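The fuse is in line over both clips: its cap sits right above the front clip at (125,445) in the side part. Now the gentle press.

Request:
play_rows([
  {"jaw":-1,"slide":[0.5,0.2,2],"turn":0},
  {"jaw":-1,"slide":[0,0,2],"turn":0},
  {"jaw":-1,"slide":[0,0,2],"turn":0},
  {"jaw":-1,"slide":[0,0,2],"turn":0},
  {"jaw":-1,"slide":[0,0,2],"turn":0},
  {"jaw":-1,"slide":[0,0,1],"turn":0},
  {"jaw":-1,"slide":[0,0,0],"turn":0},
  {"jaw":-1,"slide":[0,0,0],"turn":0},
])

```text
time_s: 7.2
position: [0.527, -0.2051, 0.0627]
eef_rot: [0.196, 0.981, -0.0, 0.0]
wrist_force: [-0.4, 0.1, -0.2]
width: 0.0179
finger_force: 117.6
```

Request:
play_rows([
  {"jaw":-1,"slide":[0,0,1],"turn":0},
  {"jaw":-1,"slide":[0,0,1],"turn":0},
  {"jaw":-1,"slide":[0,0,1],"turn":0},
  {"jaw":-1,"slide":[0,0,0],"turn":0},
  {"jaw":-1,"slide":[0,0,0],"turn":0},
  {"jaw":-1,"slide":[0,0,0],"turn":0},
  {"jaw":-1,"slide":[0,0,0],"turn":0},
  {"jaw":-1,"slide":[0,0,0],"turn":0},
])

```text
time_s: 8.0
position: [0.5272, -0.2048, 0.0598]
eef_rot: [0.196, 0.981, 0.0, 0.0]
wrist_force: [0.8, 1.2, 2.0]
width: 0.0176
finger_force: 118.3
```

Request:
play_rows([
  {"jaw":-1,"slide":[0,0,0.6],"turn":0},
  {"jaw":-1,"slide":[0,0,0.6],"turn":0},
  {"jaw":-1,"slide":[0,0,0.6],"turn":0},
  {"jaw":-1,"slide":[0,0,0.6],"turn":0},
  {"jaw":-1,"slide":[0,0,0.6],"turn":0},
  {"jaw":-1,"slide":[0,0,0],"turn":0},
  {"jaw":-1,"slide":[0,0,0],"turn":0},
  {"jaw":-1,"slide":[0,0,0],"turn":0},
])

```text
time_s: 8.8
position: [0.5274, -0.2049, 0.0573]
eef_rot: [0.196, 0.981, 0.0, 0.0]
wrist_force: [-1.0, 2.8, 8.2]
width: 0.0175
finger_force: 119.0
```

Request:
play_rows([
  {"jaw":-1,"slide":[0,0,0.5],"turn":0},
  {"jaw":-1,"slide":[0,0,0.5],"turn":0},
  {"jaw":-1,"slide":[0,0,0.5],"turn":0},
  {"jaw":-1,"slide":[0,0,0.5],"turn":0},
  {"jaw":-1,"slide":[0,0,0],"turn":0},
  {"jaw":-1,"slide":[0,0,0],"turn":0},
  {"jaw":-1,"slide":[0,0,0],"turn":0},
  {"jaw":-1,"slide":[0,0,0],"turn":0},
])

```text
time_s: 9.6
position: [0.5275, -0.2053, 0.0556]
eef_rot: [0.196, 0.981, -0.0, 0.001]
wrist_force: [-0.6, 2.6, 8.9]
width: 0.0173
finger_force: 119.2
```

Request:
play_rows([
  {"jaw":-1,"slide":[0,0.4,0.5],"turn":0},
  {"jaw":-1,"slide":[0,0,0.5],"turn":0},
  {"jaw":-1,"slide":[0,0,0.5],"turn":0},
  {"jaw":-1,"slide":[0,0,0.5],"turn":0},
  {"jaw":-1,"slide":[0,0,0.5],"turn":0},
  {"jaw":-1,"slide":[0,0,0],"turn":0},
  {"jaw":-1,"slide":[0,0,0],"turn":0},
  {"jaw":-1,"slide":[0,0,0],"turn":0},
])

```text
time_s: 10.4
position: [0.528, -0.2054, 0.0529]
eef_rot: [0.196, 0.981, -0.0, 0.001]
wrist_force: [0.3, 0.6, 6.8]
width: 0.0174
finger_force: 119.0
```

Request:
play_rows([
  {"jaw":-1,"slide":[0,0,0.5],"turn":0},
  {"jaw":-1,"slide":[0,0,0.5],"turn":0},
  {"jaw":-1,"slide":[0,0,0.5],"turn":0},
  {"jaw":-1,"slide":[0,0,0.5],"turn":0},
  {"jaw":-1,"slide":[0,0,0],"turn":0},
  {"jaw":-1,"slide":[0,0,0],"turn":0},
  {"jaw":-1,"slide":[0,0,0],"turn":0},
  {"jaw":-1,"slide":[0,0,0],"turn":0},
])

```text
time_s: 11.2
position: [0.5275, -0.205, 0.0503]
eef_rot: [0.196, 0.981, -0.0, 0.001]
wrist_force: [2.5, -0.7, 1.8]
width: 0.0173
finger_force: 118.6
```

Request:
play_rows([
  {"jaw":-1,"slide":[0,0,0.5],"turn":0},
  {"jaw":-1,"slide":[0,0,0.5],"turn":0},
  {"jaw":-1,"slide":[0,0,0.5],"turn":0},
  {"jaw":-1,"slide":[0,0,0.5],"turn":0},
  {"jaw":-1,"slide":[0,0,0],"turn":0},
  {"jaw":-1,"slide":[0,0,0],"turn":0},
  {"jaw":-1,"slide":[0,0,0],"turn":0},
  {"jaw":-1,"slide":[0,0,0],"turn":0},
])

```text
time_s: 12.0
position: [0.5274, -0.2048, 0.0486]
eef_rot: [0.196, 0.981, -0.0, 0.0]
wrist_force: [2.8, -0.9, 5.8]
width: 0.0172
finger_force: 118.9
```

Request:
play_rows([
  {"jaw":-1,"slide":[0,0,0.5],"turn":0},
  {"jaw":-1,"slide":[0,0,0.5],"turn":0},
  {"jaw":-1,"slide":[0,0,0.5],"turn":0},
  {"jaw":-1,"slide":[0,0,0],"turn":0},
  {"jaw":-1,"slide":[0,0,0],"turn":0},
  {"jaw":-1,"slide":[0,0,0],"turn":0},
  {"jaw":-1,"slide":[0,0,0],"turn":0},
  {"jaw":-1,"slide":[0,0,0],"turn":0},
])

```text
time_s: 12.8
position: [0.5274, -0.2048, 0.0474]
eef_rot: [0.196, 0.981, 0.0, 0.0]
wrist_force: [1.1, -1.6, 8.6]
width: 0.0173
finger_force: 119.1
```

Request:
play_rows([
  {"jaw":-1,"slide":[0,0,0.5],"turn":0},
  {"jaw":-1,"slide":[0,0,0.5],"turn":0},
  {"jaw":-1,"slide":[0,0,0.5],"turn":0},
  {"jaw":-1,"slide":[0,0,0],"turn":0},
  {"jaw":-1,"slide":[0,0,0],"turn":0},
  {"jaw":-1,"slide":[0,0,0],"turn":0},
  {"jaw":-1,"slide":[0,0,0],"turn":0},
  {"jaw":-1,"slide":[0,0,0],"turn":0},
])

```text
time_s: 13.6
position: [0.5273, -0.2048, 0.046]
eef_rot: [0.196, 0.981, 0.0, 0.0]
wrist_force: [1.2, -0.2, 9.5]
width: 0.0172
finger_force: 119.2
```

Request:
play_rows([
  {"jaw":-1,"slide":[0,0,0.5],"turn":0},
  {"jaw":-1,"slide":[0,0,0.5],"turn":0},
  {"jaw":-1,"slide":[0,0,0.3],"turn":0},
  {"jaw":-1,"slide":[0,0,0],"turn":0},
  {"jaw":-1,"slide":[0,0,0],"turn":0},
  {"jaw":-1,"slide":[0,0,0],"turn":0},
  {"jaw":-1,"slide":[0,0,0],"turn":0},
  {"jaw":-1,"slide":[0,0,0],"turn":0},
])

```text
time_s: 14.4
position: [0.5273, -0.2047, 0.0448]
eef_rot: [0.196, 0.981, 0.0, 0.0]
wrist_force: [1.6, 0.4, 11.5]
width: 0.0176
finger_force: 119.3
```

Request:
play_rows([
  {"jaw":-1,"slide":[0,0,0.4],"turn":0},
  {"jaw":-1,"slide":[0,0,0.4],"turn":0},
  {"jaw":-1,"slide":[0,0,0.2],"turn":0},
  {"jaw":-1,"slide":[0,0,0],"turn":0},
  {"jaw":-1,"slide":[0,0,0],"turn":0},
  {"jaw":-1,"slide":[0,0,0],"turn":0},
  {"jaw":-1,"slide":[0,0,0],"turn":0},
  {"jaw":-1,"slide":[0,0,0],"turn":0},
])

```text
time_s: 15.2
position: [0.5272, -0.2047, 0.0438]
eef_rot: [0.196, 0.981, 0.0, 0.0]
wrist_force: [0.5, -0.4, 12.5]
width: 0.0175
finger_force: 119.3
```

Request:
play_rows([
  {"jaw":-1,"slide":[0,0,0.4],"turn":0},
  {"jaw":-1,"slide":[0,0,0.4],"turn":0},
  {"jaw":-1,"slide":[0,0,0],"turn":0},
  {"jaw":-1,"slide":[0,0,0],"turn":0},
  {"jaw":-1,"slide":[0,0,0],"turn":0},
  {"jaw":-1,"slide":[0,0,0],"turn":0},
  {"jaw":-1,"slide":[0,0,0],"turn":0},
  {"jaw":-1,"slide":[0,0,0],"turn":0},
])

```text
time_s: 16.0
position: [0.5273, -0.2047, 0.0432]
eef_rot: [0.196, 0.981, 0.0, 0.0]
wrist_force: [0.3, -0.6, 13.7]
width: 0.0174
finger_force: 119.4
```

Request:
play_rows([
  {"jaw":-1,"slide":[0,0,0.4],"turn":0},
  {"jaw":-1,"slide":[0,0,0.4],"turn":0},
  {"jaw":-1,"slide":[0,0,0],"turn":0},
  {"jaw":-1,"slide":[0,0,0],"turn":0},
  {"jaw":-1,"slide":[0,0,0],"turn":0},
  {"jaw":-1,"slide":[0,0,0],"turn":0},
  {"jaw":-1,"slide":[0,0,0],"turn":0},
  {"jaw":-1,"slide":[0,0,0],"turn":0},
])

```text
time_s: 16.8
position: [0.5273, -0.2047, 0.0426]
eef_rot: [0.196, 0.981, 0.0, 0.0]
wrist_force: [-0.2, 0.0, 14.3]
width: 0.0177
finger_force: 119.6
```

Request:
play_rows([
  {"jaw":-1,"slide":[0,0,0.3],"turn":0},
  {"jaw":-1,"slide":[0,0,0.3],"turn":0},
  {"jaw":-1,"slide":[0,0,0],"turn":0},
  {"jaw":-1,"slide":[0,0,0],"turn":0},
  {"jaw":-1,"slide":[0,0,0],"turn":0},
  {"jaw":-1,"slide":[0,0,0],"turn":0},
  {"jaw":-1,"slide":[0,0,0],"turn":0},
  {"jaw":-1,"slide":[0,0,0],"turn":0},
])

```text
time_s: 17.6
position: [0.5273, -0.2047, 0.0422]
eef_rot: [0.196, 0.981, 0.0, 0.0]
wrist_force: [-0.9, 0.5, 16.3]
width: 0.0177
finger_force: 119.7
```

Request:
play_rows([
  {"jaw":-1,"slide":[0,0,0.3],"turn":0},
  {"jaw":-1,"slide":[0,0,0.3],"turn":0},
  {"jaw":-1,"slide":[0,0,0],"turn":0},
  {"jaw":-1,"slide":[0,0,0],"turn":0},
  {"jaw":-1,"slide":[0,0,0],"turn":0},
  {"jaw":-1,"slide":[0,0,0],"turn":0},
  {"jaw":-1,"slide":[0,0,0],"turn":0},
  {"jaw":-1,"slide":[0,0,0],"turn":0},
])

```text
time_s: 18.4
position: [0.5273, -0.2048, 0.0417]
eef_rot: [0.196, 0.981, 0.0, 0.0]
wrist_force: [-1.0, 0.3, 17.8]
width: 0.0177
finger_force: 119.8
```

Request:
play_rows([
  {"jaw":-1,"slide":[0,0,0.3],"turn":0},
  {"jaw":-1,"slide":[0,0,0.2],"turn":0},
  {"jaw":-1,"slide":[0,0,0],"turn":0},
  {"jaw":-1,"slide":[0,0,0],"turn":0},
  {"jaw":-1,"slide":[0,0,0],"turn":0},
  {"jaw":-1,"slide":[0,0,0],"turn":0},
  {"jaw":-1,"slide":[0,0,0],"turn":0},
  {"jaw":-1,"slide":[0,0,0],"turn":0},
])

```text
time_s: 19.2
position: [0.5273, -0.2047, 0.0414]
eef_rot: [0.196, 0.981, 0.0, 0.0]
wrist_force: [-2.1, 0.8, 18.5]
width: 0.0175
finger_force: 120.0
```

The force rises at about 3.5 N/mm up to 18.5 N, so the fuse is on the seats. I'll unload the base, then open.

Request:
play_rows([
  {"jaw":-1,"slide":[0,0,-1.5],"turn":0},
  {"jaw":-1,"slide":[0,0,-1.5],"turn":0},
  {"jaw":-1,"slide":[0,0,-1.5],"turn":0},
  {"jaw":-1,"slide":[0,0,-0.5],"turn":0},
  {"jaw":-1,"slide":[0,0,0],"turn":0},
  {"jaw":-1,"slide":[0,0,0],"turn":0},
  {"jaw":-1,"slide":[0,0,0],"turn":0},
  {"jaw":-1,"slide":[0,0,0],"turn":0},
])

```text
time_s: 20.0
position: [0.5272, -0.2047, 0.0451]
eef_rot: [0.196, 0.981, 0.0, 0.0]
wrist_force: [1.1, -0.8, 7.4]
width: 0.0176
finger_force: 119.2
```

Request:
play_rows([
  {"jaw":-0.4,"slide":[0,0,0],"turn":0},
  {"jaw":0.2,"slide":[0,0,0],"turn":0},
  {"jaw":0.2,"slide":[0,0,0],"turn":0},
  {"jaw":0.2,"slide":[0,0,0],"turn":0},
  {"jaw":0.2,"slide":[0,0,-10],"turn":0},
  {"jaw":0.2,"slide":[0,0,-25],"turn":0},
  {"jaw":0.2,"slide":[0,0,-40],"turn":0},
  {"jaw":0.2,"slide":[0,0,-45],"turn":0},
])

```text
time_s: 20.8
position: [0.5261, -0.2044, 0.1655]
eef_rot: [0.196, 0.981, 0.0, -0.001]
wrist_force: [1.1, -0.2, 0.4]
width: 0.0516
finger_force: 0.0
```

Request:
play_rows([
  {"jaw":-1,"slide":[0,0,-42],"turn":0},
  {"jaw":-1,"slide":[0,0,-42],"turn":0},
  {"jaw":-1,"slide":[0,0,-40],"turn":0},
  {"jaw":-1,"slide":[-30,0,0],"turn":0},
  {"jaw":-1,"slide":[-40,0,0],"turn":0},
  {"jaw":-1,"slide":[-40,0,0],"turn":0},
  {"jaw":-1,"slide":[-38,0,0],"turn":0},
  {"jaw":-1,"slide":[0,0,0],"turn":0},
])

```text
time_s: 21.6
position: [0.6662, -0.2626, 0.2868]
eef_rot: [0.196, 0.981, -0.001, -0.0]
wrist_force: [-0.0, 0.2, -0.2]
width: -0.0001
finger_force: 0.0
```

```bash
python3 g.py .6600 -.2607 .175 67.3
python3 - <<'E'
from n import *
from scipy.optimize import least_squares
a=np.radians(-22.7); X=np.array([np.cos(a),np.sin(a)]); Y=np.array([-X[1],X[0]]); s0=np.array([.5262,-.2048])
o=[]
for n in('side','top'):
    c,P,h,ok=cloud(n); H,S,V=h.T.astype(int)
    o.append(cv2.resize(c['pixels'][200:310,330:450] if n=='side' else c['pixels'][150:250,390:490],(400,360),interpolation=cv2.INTER_CUBIC))
    x=(P[:,:2]-s0)@X; y=(P[:,:2]-s0)@Y; z=P[:,2]
    k=ok&(abs(x)<.045)&(abs(y)<.014)&(z>.05)&(z<.082)&(V>130)&(S<70)
    d=np.c_[x,y,z][k]
    f=lambda p:np.hypot(d[:,1]-p[0]-p[2]*d[:,0],d[:,2]-p[1]-p[3]*d[:,0])-.0105
    r=least_squares(f,[0,.063,0,0],loss='soft_l1',f_scale=.001); print(n,k.sum(),'y,z,slopes',r.x.round(4),np.sqrt(np.mean(f(r.x)**2)).round(4),'barrel x',np.percentile(x[k],[2,98]).round(4),'ztop',np.percentile(z[k],95))
    k=ok&(abs(x-.116)<.05)&(abs(y)<.03)&(H>20)&(H<34)&(S>110)&(z>.15); print(' tab',k.sum(),x[k].mean(),y[k].mean(),z[k].mean())
cv2.imwrite('pics/home.png',np.hstack(o)[:,:,::-1])
E
```

```text
slide mm [  6.4  -0.5 111.8] pos [ 0.6662 -0.2626  0.2868] F [-0.04  0.24 -0.18] w -0.0001 t 21.6
yyaw 67.38 turn 0.08 tilt [ 6.0e-04 -1.3e-03 -1.0e+00]
side 278 y,z,slopes [0.002  0.0625 0.0198 0.0064] 0.0011 barrel x [-0.0204  0.0205] ztop 0.07351957635398275
 tab 104 0.11598767588490558 -0.0007649606186708434 0.20694161572619066
top 213 y,z,slopes [-0.0007  0.0623  0.0081  0.0081] 0.0011 barrel x [-0.0206  0.0221] ztop 0.07446217080895556
 tab 112 0.11787878893229976 -0.0007039427791876538 0.267441387893243
```

View pics/home.png

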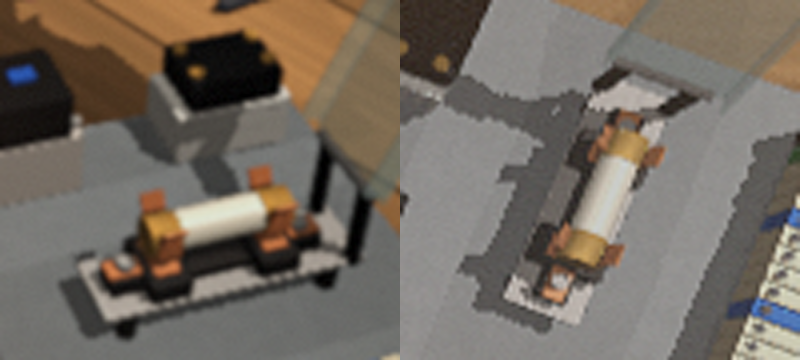

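The fuse is home: both caps sit level in the clips (side part (215,220), top part (605,195)), with the axis measured at z = 62.4 mm. Next is the cover: descend behind it, then push.

Request:
play_rows([
  {"jaw":-1,"slide":[0,0,30],"turn":0},
  {"jaw":-1,"slide":[0,0,40],"turn":0},
  {"jaw":-1,"slide":[0,0,40],"turn":0},
  {"jaw":-1,"slide":[0,0,0],"turn":0},
  {"jaw":-1,"slide":[10,0,0],"turn":0},
  {"jaw":-1,"slide":[10,0,0],"turn":0},
  {"jaw":-1,"slide":[10,0,0],"turn":0},
  {"jaw":-1,"slide":[10,0,0],"turn":0},
])

```text
time_s: 22.5
position: [0.6268, -0.2462, 0.181]
eef_rot: [0.196, 0.981, -0.0, 0.002]
wrist_force: [0.1, 0.4, 0.4]
width: -0.0
finger_force: 0.3
```

Request:
play_rows([
  {"jaw":-1,"slide":[10,0,0],"turn":0},
  {"jaw":-1,"slide":[10,0,0],"turn":0},
  {"jaw":-1,"slide":[10,0,0],"turn":0},
  {"jaw":-1,"slide":[9,0,0],"turn":0},
  {"jaw":-1,"slide":[9,0,0],"turn":0},
  {"jaw":-1,"slide":[9,0,0],"turn":0},
  {"jaw":-1,"slide":[0,0,0],"turn":0},
  {"jaw":-1,"slide":[0,0,0],"turn":0},
])

```text
time_s: 23.3
position: [0.574, -0.2242, 0.1784]
eef_rot: [0.196, 0.981, 0.0, -0.0]
wrist_force: [0.9, 0.3, -0.5]
width: -0.0001
finger_force: 0.0
```

```bash
python3 g.py .5262 -.2048 .063 67.3
python3 - <<'E'
from h import *
a=cap('top');b=cap('side')
o=np.hstack([a['pixels'][100:250,380:530],b['pixels'][130:280,330:500]]); cv2.imwrite('pics/cov.png',cv2.resize(o,None,fx=2.2,fy=2.2)[:,:,::-1])
E
```

```text
slide mm [ 51.5  -0.5 115.4] pos [ 0.574  -0.2242  0.1784] F [ 0.86  0.33 -0.54] w -0.0001 t 23.3
yyaw 67.36 turn 0.06 tilt [ 4.e-04 -0.e+00 -1.e+00]
```

View pics/cov.png

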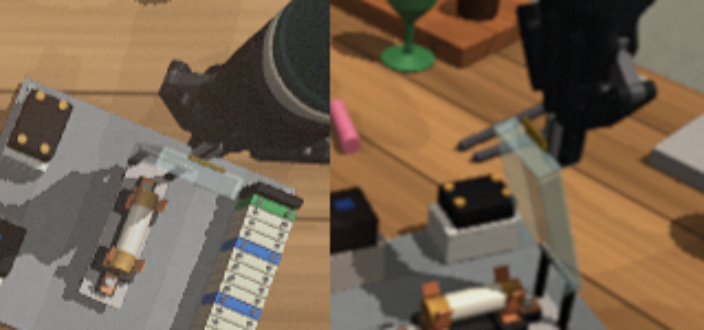

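The cover is now past upright, leaning towards the fuse, with the finger behind its free end (side part (560,140)). I'll follow the arc down.

Request:
play_rows([
  {"jaw":-1,"slide":[13,0,3],"turn":0},
  {"jaw":-1,"slide":[13,0,5],"turn":0},
  {"jaw":-1,"slide":[13,0,8],"turn":0},
  {"jaw":-1,"slide":[13,0,10],"turn":0},
  {"jaw":-1,"slide":[9,0,10],"turn":0},
  {"jaw":-1,"slide":[8,0,11],"turn":0},
  {"jaw":-1,"slide":[5,0,13],"turn":0},
  {"jaw":-1,"slide":[0,0,0],"turn":0},
])

```text
time_s: 24.2
position: [0.5042, -0.1951, 0.1167]
eef_rot: [0.196, 0.981, 0.0, -0.002]
wrist_force: [0.2, 0.4, -0.3]
width: -0.0002
finger_force: 0.0
```

Request:
play_rows([
  {"jaw":-1,"slide":[4,0,8],"turn":0},
  {"jaw":-1,"slide":[1,0,8],"turn":0},
  {"jaw":-1,"slide":[1,0,6],"turn":0},
  {"jaw":-1,"slide":[1,0,4],"turn":0},
  {"jaw":-1,"slide":[0,0,2],"turn":0},
  {"jaw":-1,"slide":[0,0,0],"turn":0},
  {"jaw":-1,"slide":[0,0,0],"turn":0},
  {"jaw":-1,"slide":[0,0,0],"turn":0},
])

```text
time_s: 25.0
position: [0.4997, -0.1932, 0.0908]
eef_rot: [0.196, 0.981, -0.0, 0.0]
wrist_force: [-0.7, -0.2, 0.1]
width: -0.0002
finger_force: 0.0
```

Request:
play_rows([
  {"jaw":-1,"slide":[0,0,2],"turn":0},
  {"jaw":-1,"slide":[0,0,2],"turn":0},
  {"jaw":-1,"slide":[0,0,2],"turn":0},
  {"jaw":-1,"slide":[0,0,1],"turn":0},
  {"jaw":-1,"slide":[0,0,0],"turn":0},
  {"jaw":-1,"slide":[0,0,0],"turn":0},
  {"jaw":-1,"slide":[0,0,0],"turn":0},
  {"jaw":-1,"slide":[0,0,0],"turn":0},
])

```text
time_s: 25.8
position: [0.4995, -0.1931, 0.0836]
eef_rot: [0.196, 0.981, 0.0, 0.0]
wrist_force: [-0.6, -0.2, -0.3]
width: 0.0002
finger_force: 0.0
```

Request:
play_rows([
  {"jaw":-1,"slide":[0,0,0.5],"turn":0},
  {"jaw":-1,"slide":[0,0,0.5],"turn":0},
  {"jaw":-1,"slide":[0,0,0.5],"turn":0},
  {"jaw":-1,"slide":[0,0,0.5],"turn":0},
  {"jaw":-1,"slide":[0,0,0],"turn":0},
  {"jaw":-1,"slide":[0,0,0],"turn":0},
  {"jaw":-1,"slide":[0,0,0],"turn":0},
  {"jaw":-1,"slide":[0,0,0],"turn":0},
])

```text
time_s: 26.6
position: [0.4995, -0.1931, 0.0817]
eef_rot: [0.196, 0.981, 0.0, 0.0]
wrist_force: [-0.5, 0.8, 2.9]
width: -0.0001
finger_force: 1.8
```

Request:
play_rows([
  {"jaw":-1,"slide":[0,0,0.5],"turn":0},
  {"jaw":-1,"slide":[0,0,0.5],"turn":0},
  {"jaw":-1,"slide":[0,0,0],"turn":0},
  {"jaw":-1,"slide":[0,0,0],"turn":0},
  {"jaw":-1,"slide":[0,0,0],"turn":0},
  {"jaw":-1,"slide":[0,0,0],"turn":0},
  {"jaw":-1,"slide":[0,0,0],"turn":0},
  {"jaw":-1,"slide":[0,0,0],"turn":0},
])

```text
time_s: 27.4
position: [0.4995, -0.1931, 0.0808]
eef_rot: [0.196, 0.981, 0.0, 0.0]
wrist_force: [-2.1, 0.5, 6.5]
width: 0.0
finger_force: 3.0
```

Request:
play_rows([
  {"jaw":-1,"slide":[0,0,-2],"turn":0},
  {"jaw":-1,"slide":[0,0,-5],"turn":0},
  {"jaw":-1,"slide":[0,0,-20],"turn":0},
  {"jaw":-1,"slide":[0,0,-40],"turn":0},
  {"jaw":-1,"slide":[0,0,-45],"turn":0},
  {"jaw":-1,"slide":[-45,0,-45],"turn":0},
  {"jaw":-1,"slide":[-45,0,0],"turn":0},
  {"jaw":-1,"slide":[-45,0,0],"turn":0},
])

```text
time_s: 28.2
position: [0.6171, -0.2418, 0.2303]
eef_rot: [0.196, 0.981, 0.0, 0.002]
wrist_force: [0.7, 0.5, 0.3]
width: 0.0003
finger_force: 0.0
```

Run:
```python
from n import *
a=np.radians(-22.7); X=np.array([np.cos(a),np.sin(a)]); Y=np.array([-X[1],X[0]]); s0=np.array([.5262,-.2048])
o=[]
for n in('side','top'):
    c,P,h,ok=cloud(n); H,S,V=h.T.astype(int)
    o.append(cv2.resize(c['pixels'][180:320,320:480] if n=='side' else c['pixels'][130:270,360:520],(400,350),interpolation=cv2.INTER_CUBIC))
    x=(P[:,:2]-s0)@X; y=(P[:,:2]-s0)@Y; z=P[:,2]
    k=ok&(abs(x+.063)<.025)&(abs(y)<.025)&(H>20)&(H<34)&(S>110)&(z>.05)&(z<.12); print(n,'tab',k.sum(),x[k].mean(),y[k].mean(),np.median(z[k]))
    k=ok&(abs(y)<.028)&(x>-.05)&(x<.06)&(z>.075)&(z<.1); q=np.polyfit(x[k],z[k],1); print(k.sum(),'cover slope,z0',q)
cv2.imwrite('pics/end.png',np.hstack(o)[:,:,::-1])
```

```text
side tab 105 -0.06348074864430936 1.5664516467103928e-05 0.08402137130586546
1672 cover slope,z0 [-0.00015433  0.08318414]
top tab 96 -0.0624398303402977 -0.00010683861519876058 0.08410214117751241
1665 cover slope,z0 [0.00097668 0.08300785]
```

View pics/end.png

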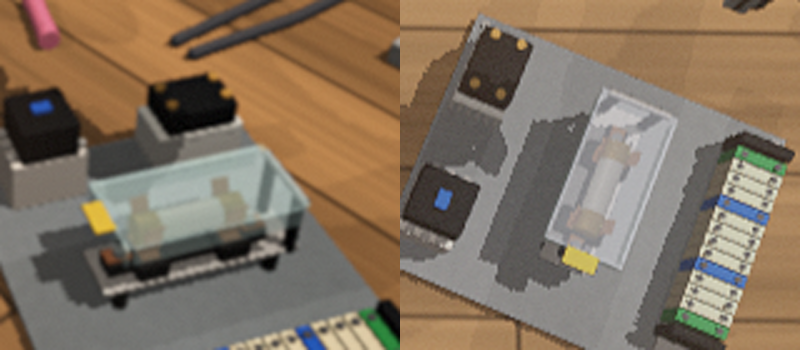

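The cover is shut flat over the fuse: its face is at z = 83 mm with a slope near 0, and the tab is at (97,217) in the side part. The arm is clear.

```bash
python3 -c "
from bench import robot
print(robot.hand_in())"
```

```text
the job is handed in; nothing more can be done
None
```

The job is handed in: the good fuse is home in both clips and the cover is shut flat over it. The press peaked near 18.5 N by the wrist readings, the blown fuse was left in the rack, and the hand-in returned no verdict.

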